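Shake-test a ball check valve

TASK

Pick up the grey check valve (the fitting with the square block body and a hose spout at each end), hold it well above the bench and shake it gently back and forth along its length, four times there and back, so that the loose ball inside knocks at both ends. Then lay it flat, lengthwise, in the middle of the white tray without dropping it, and leave the plain coupling where it lies.

Things in the scene. Friction and masses are not known exactly. Their poses are not given: they have to be found in the camera images.
- valve_mid (a point): Centre (22 mm above the underside) of the loose grey check valve, lying flat: square block 46 mm long, 40 wide between its upright faces, 44 high, four small steel screw heads on top; at each end a round 36 mm collar and a barbed 23 mm spout, 120 mm overall, 0.23 to 0.34 kg. x: its length, y: across, z: up. Two other grey fittings lie near, without a square block: the coupling and a T-piece.
- valve_ball (a joint): Place of the loose 50 g ball sealed inside the valve, m along the valve's x: 0 middle, +0.012 at the +x end, -0.012 at the -x end. Starts anywhere, stays put on the level. It runs when the valve is accelerated lengthwise by over 1 m/s2 (a stroke of 80 mm in 0.3 s throws it from end to end) or tipped by over 6 degrees.
- tray_in (a point): Centre of the inner floor (5 mm above the bench) of the fixed shallow white tray: 220 mm long (its x), 160 mm wide (its y), 20 mm high, walls 5 mm thick, z up. The valve lies in it lengthwise along the tray's x, either way round.
- coupling_mid (a point): Centre of the plain straight coupling, 16 mm above the bench: a grey hexagon nut 32 mm across with a spout at each end, 90 mm long, slimmer than the valve and with no square block; x = its length. Not to be disturbed.
Mind the look-alikes: they are no part of the job. What is shaped like the part that bears valve_mid but blue is not meant.

How it is judged:
By the outcome, as a careful person would: the job done as asked, in the order asked, and still so for the second after the job is handed in, with the robot touching nothing.
It also fails if it takes over 48 s, if anything falls off the work surface, if the arm or the gripper's body presses on something with over 40 N, if the wrist force passes 120 N, or if a joint passes its speed limit or range.

ROBOT

A 6-joint arm with a two-finger parallel gripper is mounted at the origin on the work surface. World frame = base frame: x ahead of the robot, y to its left, z up, the work surface at z = 0. Lengths are in mm, angles in rad, forces in N, time in s.
With the tool pointing down it reaches from about 300 to 775 mm from the base axis. Payload 14.6 kg.
Tool frame: the origin (TCP) lies midway between the tips of the shut fingers; the grasp point (between the pads) lies 19 mm behind it; z points along the fingers, x is the direction in which the jaws open and shut, and the axes are right-handed (so a half turn about z gives the same grasp; the last joint's range is limited). The gripper opens to 94 mm and grips with 3 to 60 N. Pads are 16 mm wide; open, the fingers measure 119 mm over their backs; the gripper's body (75 mm by 177 mm) begins 78 mm behind the grasp point.
Start: joints at [1.273, 0.3, 1.521, -0, 1.321, -0.067], TCP at [125.814, 535.406, 205.446] pointing down, gripper open.
Joint ranges: [-3.03, 3.03], [-0.79, 2.21], [0.23, 2.52], [-1.04, 4.18], [0, 3.07], [-2.55, 2.55]. Speed limits (rad/s): [2.22, 2.22, 2.57, 3.14, 3.14, 3.14].

INTERFACE

Orientations are given as a rotation vector (axis times angle).
In Python, from station import * gives the robot as it stands.
- The arm moves only by the tool move_arm, never from a script. Its arguments are lists of equal length, an entry for each row: "xyz": the shift along the world's x, y, z in cm, a list of three; "dr": the turn, a rotation vector about the world's x, y, z in degrees, a list of three. In form: {"xyz": [[x, y, z], ...], "dr": [[rx, ry, rz], ...]}. A call has 1 to 12 rows; each row is the pose to reach, as a shift and turn from the pose commanded when the call began; what a row does not reach only later rows make up. A row lasts 1/10 s, in which the tool goes at most 50 mm and 8.59 degrees, less where a joint would pass 70% of its speed; a pose out of reach is approached as far as the arm can. A call with a gripper value outside its range is refused whole. "claw" is the opening, from -1 (shut) to 1 (fully open), set as the call begins (left out, the last holds). The fingers move at their own pace and stop on an object; "squeeze" is the grip in N (left out, the last holds). Time passes only in rows, so rows that repeat a pose let the fingers close. It gives the time, the measured TCP pose, the force and the opening at its end, in the units of the state.
- observe(): the state, without advancing time (a new reading comes with each control period).
- grab_frame(name): name is "scene" or "top" or "wrist"; returns a dict with "frame" (384x512x3 uint8, red, green, blue), "K" (3x3 intrinsics, pixels), "xyz" and "orientation" of the camera in the world. Camera axes: x right, y up, looking along -z (the intrinsics and any distortion apply to the point x, -y, -z); pixel columns grow to the right and rows downward; lengths in mm; the calibration is good to about 2 mm. A picture is of the moment at which its call begins. There is no depth.
- hand_in(): hands the job in, once; it reports no verdict.
The state is a dict: "t": time; "q": joint angles; "joint_velocities": joint speeds; "joint_torque": joint torques, N m; "tool_pos": TCP position; "tool_rot": TCP orientation; "contact_force": force on the tool from outside, world axes, zero at the start; "torque": the same for the moment, N m; "finger_gap": finger opening in mm.
Only numpy, scipy, OpenCV 4.12 (cv2) and the standard library are available. Lean on these libraries where they do the work, as an engineer would, in place of code of your own. Each camera call takes 0.05 s, during which the arm holds its last target.

## Working session

There is one attempt and no reset: what is moved stays moved. The work goes in short steps, Python scripts to look and compute and a tool call to move; the robot and the scene stay as the last step left them, time stands still between calls to the robot, and variables do not carry over. Pictures are saved under pics/ and viewed, and the job is handed in when it is done.

Besides the shell and the picture viewer there is one more tool, called by a JSON object that holds its "api" and its "payload", one argument or row to a line. move_arm: Moves the arm, as the interface text tells. Its arguments: {"type":"object","properties":{"xyz":{"type":"array"},"dr":{"type":"array"},"claw":{"type":"number"},"squeeze":{"type":"number"}},"required":["xyz","dr"]}

```bash
mkdir -p pics; ls; cat > h.py <<'E'
from station import *
import numpy as np, cv2
from scipy.spatial.transform import Rotation as R
def save(n,fn,sc=1):
    f=grab_frame(n); cv2.imwrite('pics/'+fn,cv2.resize(f['frame'][:,:,::-1],None,fx=1.5,fy=1.5,interpolation=cv2.INTER_CUBIC)); np.save('pics/'+fn[:-4]+'.npy',f,allow_pickle=True); return f
def load(fn): return np.load('pics/'+fn+'.npy',allow_pickle=True).item()
def rot(o):
    o=np.array(o,float); return o if o.shape==(3,3) else R.from_rotvec(o).as_matrix()
def ray(f,u,v):
    K=np.array(f['K']); d=np.linalg.inv(K)@[u,v,1]; d=np.array([d[0],-d[1],-d[2]])
    return np.array(f['xyz'],float), rot(f['orientation'])@d
def plane(f,u,v,z):
    o,d=ray(f,u,v); return o+d*(z-o[2])/d[2]
E
python3 - <<'E'
from h import *
print(observe())
for n in ['scene','top','wrist']:
    f=save(n,n+'0.png'); print(n,{k:v for k,v in f.items() if k!='frame'})
E
```

```text
pics
{'t': 0.0, 'q': array([ 1.27344437e+00,  3.00452202e-01,  1.52158186e+00, -1.59194852e-07,
        1.32072458e+00, -6.66004024e-02]), 'joint_velocities': array([ 7.20934901e-05,  2.24496079e-04,  1.60298749e-03,  1.23115285e-03,
       -2.56519695e-04,  1.98513636e-04]), 'joint_torque': array([ 2.07966979e-03, -5.31811595e+01, -3.52735627e+01,  7.08703394e-02,
        2.43830297e-02, -8.64256549e-05]), 'tool_pos': array([125.7139532 , 535.16283568, 204.89637679]), 'tool_rot': array([ 2.46188569e+00,  1.95052899e+00, -1.50761695e-03]), 'contact_force': array([ 0.14009776,  0.02895413, -1.00164351]), 'torque': array([ 0.02251058,  0.00875016, -0.02564192]), 'finger_gap': 94.22723236972968}
scene {'K': array([[458.45822541,   0.        , 252.60152768],
       [  0.        , 458.45822541, 190.08802818],
       [  0.        ,   0.        ,   1.        ]]), 'xyz': array([983.22959302, 300.18272854, 749.62056285]), 'orientation': array([0.40590297, 0.71305317, 2.0300993 ])}
top {'K': array([[398.48396096,   0.        , 261.21750706],
       [  0.        , 398.48396096, 197.50817691],
       [  0.        ,   0.        ,   1.        ]]), 'xyz': array([429.05292827,  -2.50535367, 831.85644662]), 'orientation': array([ 0.08816308, -0.08391125, -1.57345424])}
wrist {'K': array([[269.13630414,   0.        , 254.38665477],
       [  0.        , 269.13630414, 193.56715618],
       [  0.        ,   0.        ,   1.        ]]), 'xyz': array([ 44.65333513, 554.21508029, 384.38070396]), 'orientation': array([-0.24299061, -0.19040871,  1.33123621])}
```

View pics/scene0.png

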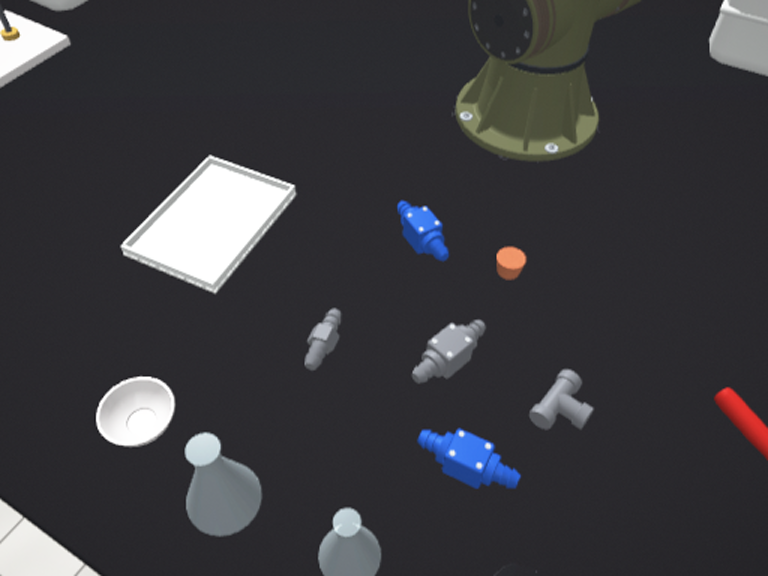

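View pics/top0.png

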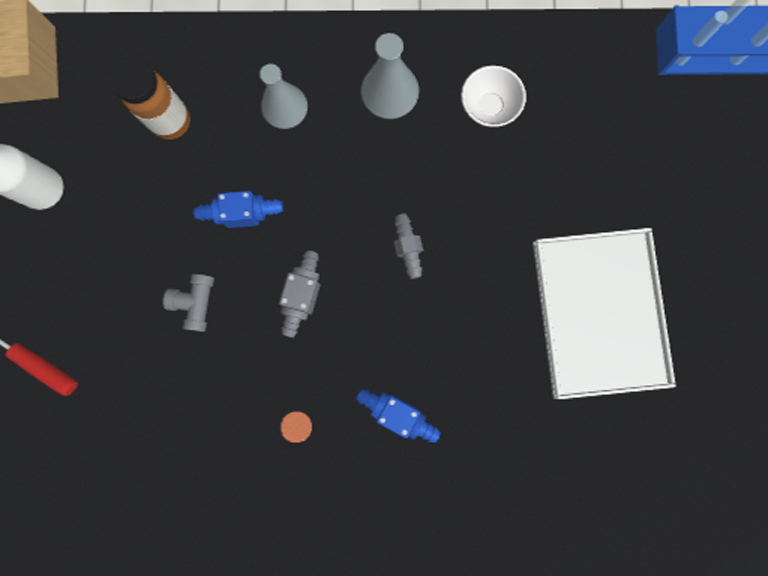

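View pics/wrist0.png

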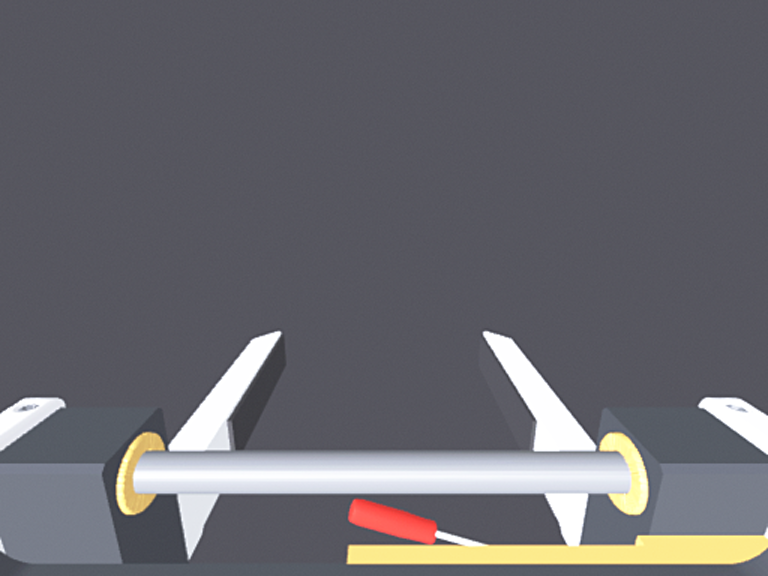

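Grey candidates in the top picture (pixels at 1.5x scale):
- (300,293): square block with four screw heads and two spouts, so this is the valve.
- (409,246): slim hexagon nut, so this is the coupling.
- (192,302): T-piece.

The fittings at (238,209) and (400,416) have the valve's shape but are blue, so they are excluded. The tray is at (605,313). Next I'll confirm with a crop and measure.

```bash
python3 - <<'E'
from h import *
out=[]
for n,box in [('top',(170,150,300,240)),('scene',(190,190,350,300))]:
    f=load(n+'0'); x0,y0,x1,y1=box
    c=cv2.resize(f['frame'][y0:y1,x0:x1,::-1],(760,int(760*(y1-y0)/(x1-x0))),interpolation=cv2.INTER_CUBIC)[:290] if 0 else cv2.resize(f['frame'][y0:y1,x0:x1,::-1],(400,int(400*(y1-y0)/(x1-x0))),interpolation=cv2.INTER_CUBIC)[:275]
    out.append(c)
cv2.imwrite('pics/crop.png',np.hstack(out))
for n in ['top','scene']:
    f=load(n+'0'); im=f['frame'].astype(int); 
    grey=((im.max(2)-im.min(2))<30)&(im.max(2)>85)
    m=grey.astype(np.uint8)
    k,l,s,c=cv2.connectedComponentsWithStats(m)
    for i in range(1,k):
        if s[i,4]>150:
            pts=np.argwhere(l==i)[:,::-1].astype(np.float32)
            r=cv2.minAreaRect(pts)
            h=22
            w=np.array([plane(f,u,v,h)[:2] for u,v in cv2.boxPoints(r)])
            cc=plane(f,*r[0],h)
            e=[w[1]-w[0],w[2]-w[1]]; e.sort(key=lambda a:-np.linalg.norm(a))
            print(n,s[i].tolist(),np.round(r[0],1),'c@22',cc[:2].round(1),'len',[round(np.linalg.norm(a)) for a in e],'ang',round(np.degrees(np.arctan2(e[0][1],e[0][0]))%180,1))
E
```

```text
top [19, 0, 493, 9, 3280] [265.   4.] c@22 [938.5 -10.4] len [1064, 18] ang 89.7
top [241, 22, 38, 57, 1446] [259.5  50. ] c@22 [834.4   1.8] len [125, 80] ang 179.5
top [173, 42, 32, 44, 918] [188.9  63.2] c@22 [805.8 152. ] len [98, 63] ang 5.4
top [307, 43, 44, 42, 1414] [328.8  63.7] c@22 [ 803. -145.] len [90, 90] ang 135.7
top [87, 58, 37, 32, 426] [107.8  76.9] c@22 [776.5 323.2] len [68, 60] ang 123.1
top [0, 96, 43, 44, 1313] [ 16.8 119.9] c@22 [683.8 510.4] len [112, 67] ang 63.2
top [264, 143, 18, 43, 428] [273.2 163.8] c@22 [588.  -25.5] len [90, 32] ang 4.8
top [355, 152, 96, 114, 8728] [402.5 208.6] c@22 [ 494.  -288.1] len [223, 171] ang 4.3
top [186, 167, 27, 58, 894] [199.4 195.3] c@22 [523.1 126. ] len [122, 46] ang 165.0
top [109, 183, 34, 38, 671] [124. 200.] c@22 [514.2 280.2] len [77, 63] ang 172.7
scene [20, 0, 38, 7, 177] [38.5  3. ] c@22 [ 206.  -936.1] len [112, 36] ang 122.4
scene [472, 0, 40, 51, 1648] [491.5  25. ] c@22 [-407.1  258.6] len [280, 121] ang 12.2
scene [0, 6, 47, 52, 1253] [23.  31.5] c@22 [ 336.  -854.1] len [266, 137] ang 47.5
scene [316, 38, 19, 51, 200] [324.1  63.6] c@22 [ 18.2 -69.9] len [220, 38] ang 17.2
scene [80, 103, 118, 93, 5961] [138.8 146.3] c@22 [ 508.8 -282.8] len [302, 217] ang 11.4
scene [203, 205, 24, 41, 550] [214.9 225.2] c@22 [593.3 -20.5] len [97, 38] ang 12.6
scene [275, 213, 49, 42, 1103] [298.7 233.2] c@22 [524.3 124.6] len [129, 58] ang 165.8
scene [353, 246, 43, 40, 904] [376.8 270.3] c@22 [520.4 281. ] len [93, 60] ang 171.9
scene [64, 251, 53, 47, 1960] [ 90. 274.] c@22 [ 796.7 -148.6] len [95, 93] ang 121.9
scene [123, 288, 51, 70, 2497] [148.2 322.2] c@22 [811.3  -3.4] len [121, 85] ang 39.5
scene [0, 332, 67, 52, 1762] [ 33.  357.5] c@22 [ 951.5 -119.5] len [107, 84] ang 121.9
scene [212, 338, 42, 46, 1427] [232.5 360.5] c@22 [790.1 149.2] len [70, 66] ang 31.7
```

View pics/crop.png

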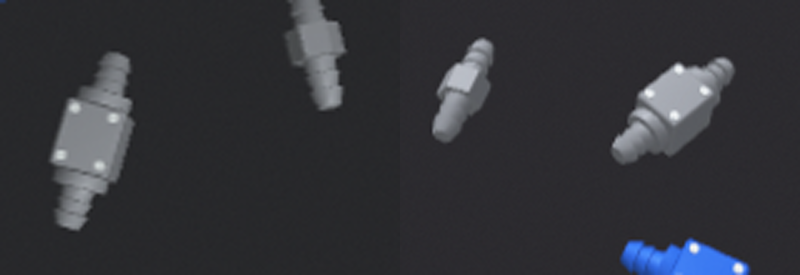

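```bash
python3 - <<'E'
from h import *
for n,sc,x0,y0,P in [('top',400/130,170,150,[(75,108),(113,118),(60,155),(99,166)]),('scene',400/160,190,190,[(678-400,69),(705-400,91),(650-400,93),(674-400,115)])]:
    f=load(n+'0'); g=f['frame'].astype(float).min(2)
    W=[]
    for a,b in P:
        u,v=a/sc+x0-.5,b/sc+y0-.5; ui,vi=int(round(u)),int(round(v))
        p=g[vi-2:vi+3,ui-2:ui+3]; w=np.clip(p-175,0,None); yy,xx=np.mgrid[vi-2:vi+3,ui-2:ui+3]
        uu,vv=((w*xx).sum()/w.sum(),(w*yy).sum()/w.sum()) if w.sum()>0 else (u,v)
        W.append(plane(f,uu,vv,45)[:2]); 
    W=np.array(W); print(n,W.round(1).tolist(),'c',W.mean(0).round(1))
    for i in range(4):
        for j in range(i): d=W[i]-W[j]; print(i,j,round(np.linalg.norm(d),1),round(np.degrees(np.arctan2(d[1],d[0]))%180,1))
# tray: white mask
for n,box in [('top',(340,140,465,280)),('scene',(70,95,205,205))]:
    f=load(n+'0'); im=f['frame']; m=np.zeros(im.shape[:2],np.uint8); x0,y0,x1,y1=box
    m[y0:y1,x0:x1]=(im[y0:y1,x0:x1].min(2)>75)*255
    c=max(cv2.findContours(m,0,2)[0],key=cv2.contourArea); h=cv2.convexHull(c)
    q=cv2.approxPolyDP(h,5,True)[:,0]; print(n,q.tolist())
    for u,v in q: print(plane(f,u,v,20)[:2].round(1),plane(f,u,v,0)[:2].round(1))
    c=[q.min(0)-4,q.max(0)+4]
    cr=im[c[0][1]:c[1][1],c[0][0]:c[1][0],::-1]; cv2.imwrite(f'pics/tray_{n}.png',cv2.resize(cr,None,fx=4,fy=4,interpolation=cv2.INTER_CUBIC)); print(c[0])
E
```

```text
top [[542.1, 133.7], [535.1, 108.6], [511.2, 142.2], [504.1, 117.4]] c [523.1 125.5]
1 0 26.1 74.5
2 0 32.1 164.6
2 1 41.3 125.4
3 0 41.4 23.3
3 1 32.2 164.2
3 2 25.8 74.1
scene [[505.0, 117.3], [511.8, 142.3], [535.5, 108.9], [542.8, 133.7]] c [523.8 125.5]
1 0 25.9 74.7
2 0 31.6 164.6
2 1 40.9 125.3
3 0 41.2 23.4
3 1 32.2 164.4
3 2 25.9 73.5
top [[434, 152], [450, 257], [369, 265], [355, 161]]
[ 611.6 -359.1] [ 616.1 -367.9]
[ 396.1 -380.2] [ 395.2 -389.5]
[ 380.8 -216.6] [ 379.6 -221.9]
[ 593.4 -194.9] [ 597.5 -199.6]
[351 148]
scene [[139, 103], [197, 128], [143, 195], [80, 165]]
[ 395.6 -379.5] [ 379.5 -398.1]
[ 391.8 -209.9] [ 375.6 -223.9]
[ 608.3 -186.9] [ 598.1 -200.3]
[ 616.6 -353.9] [ 606.5 -371.8]
[76 99]
```

View pics/tray_top.png

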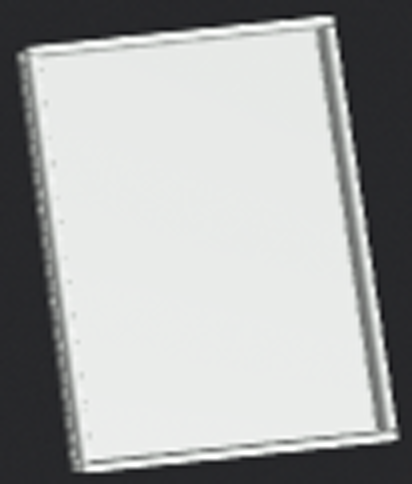

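The crop confirms it: the block with four screws is grey and the coupling is slim. Both views put the valve at (523.5,125.5) with its axis at 164.4°. The tray centre is (496.5,-290), angle 5.7°. I'll approach with the gripper open, yaw -2.4°.

{"api": "move_arm", "payload": {
  "xyz": [
    [1,-1,0],
    [4,-4,0],
    [8,-8,0],
    [12,-12,0],
    [16,-16,0],
    [20,-20,0],
    [24,-24.4,0],
    [28,-28.6,0],
    [32,-32.8,0],
    [36,-37,0],
    [38.8,-40,0],
    [39.8,-41,0]
  ],
  "dr": [
    [0,0,0],
    [0,0,0],
    [0,0,0],
    [0,0,0],
    [0,0,-0.5],
    [0,0,-1],
    [0,0,-1.5],
    [0,0,-2],
    [0,0,-2.4],
    [0,0,-2.4],
    [0,0,-2.4],
    [0,0,-2.4]
  ],
  "claw": 1
}}

```text
t: 1.35
tool_pos: [514.4, 133.4, 205.5]
tool_rot: [2.503, 1.898, 0.0]
contact_force: [-0.5, 1.6, 0.9]
finger_gap: 93.7
```

```bash
python3 - <<'E'
from h import *
f=save('wrist','w1.png'); o=observe(); print(o['t'],o['tool_pos'],o['contact_force'],R.from_rotvec(o['tool_rot']).as_matrix().round(3).tolist())
E
```

```text
1.4 [517.93487874 128.91773744 205.1303205 ] [ 2.22645537 -4.18255791 -0.77910673] [[0.273, 0.962, 0.001], [0.962, -0.273, -0.001], [-0.001, 0.001, -1.0]]
```

View pics/w1.png

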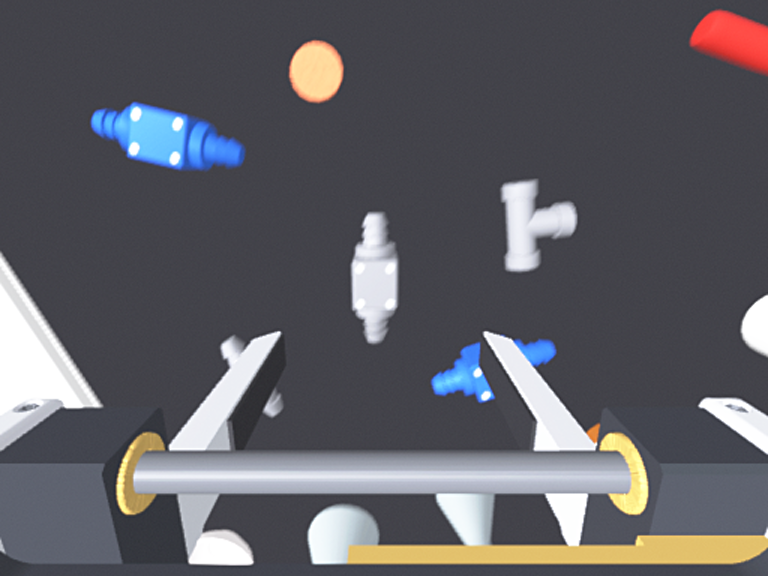

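The wrist view shows the valve at (375,280), centred between the fingers and aligned. Now I'll descend.

{"api": "move_arm", "payload": {
  "xyz": [
    [0,0,-1],
    [0,0,-4],
    [0,0,-7],
    [0,0,-10],
    [0,0,-13],
    [0,0,-15],
    [0,0,-17],
    [0,0,-18.5],
    [0,0,-19.3],
    [0,0,-19.8],
    [0,0,-19.8],
    [0,0,-19.8]
  ],
  "dr": [
    [0,0,0],
    [0,0,0],
    [0,0,0],
    [0,0,0],
    [0,0,0],
    [0,0,0],
    [0,0,0],
    [0,0,0],
    [0,0,0],
    [0,0,0],
    [0,0,0],
    [0,0,0]
  ]
}}

```text
t: 2.6
tool_pos: [513.7, 136.3, 8.0]
tool_rot: [2.502, 1.899, 0.001]
contact_force: [0.8, -0.3, -0.0]
finger_gap: 94.0
```

{"api": "move_arm", "payload": {
  "xyz": [
    [0,0,0],
    [0,0,0],
    [0,0,0],
    [0,0,0],
    [0,0,0],
    [0,0,0],
    [0,0,0],
    [0,0,0],
    [0,0,0],
    [0,0,0]
  ],
  "dr": [
    [0,0,0],
    [0,0,0],
    [0,0,0],
    [0,0,0],
    [0,0,0],
    [0,0,0],
    [0,0,0],
    [0,0,0],
    [0,0,0],
    [0,0,0]
  ],
  "claw": -0.3,
  "squeeze": 40
}}

```text
t: 3.6
tool_pos: [513.5, 136.1, 7.4]
tool_rot: [2.503, 1.899, -0.0]
contact_force: [-1.8, -2.8, 2.0]
finger_gap: 40.2
```

The rows were clipped (57 mm diagonals), so the grip is off-centre along the block. I'll look before mending it.

```bash
python3 - <<'E'
from h import *
f=save('wrist','w2.png');save('scene','s2.png')
E
```

```text
(no output)
```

View pics/w2.png

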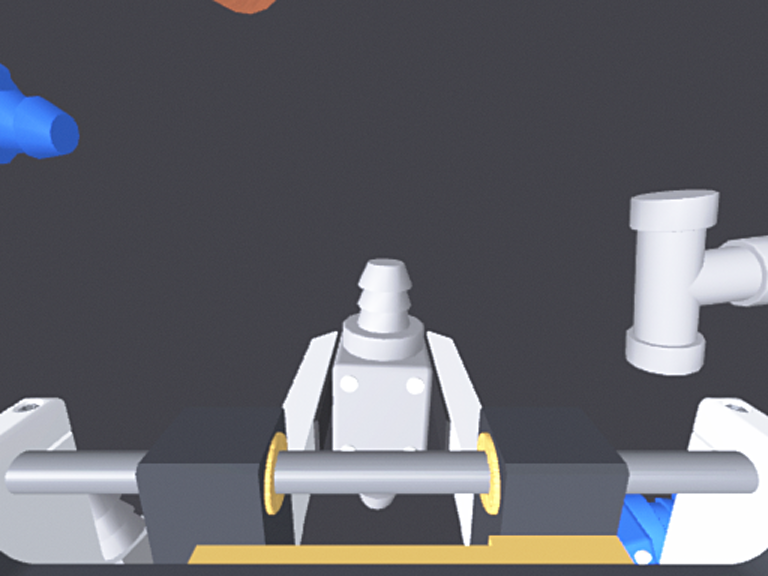

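View pics/s2.png

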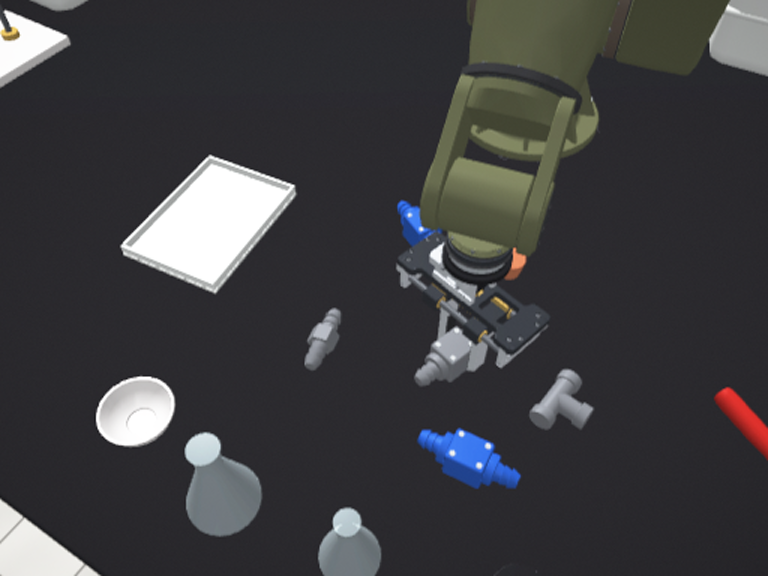

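Valve gripped straight (wrist view 383,400) but about 12 mm towards its robot-side end. I'll open, shift by 12 mm and re-grip.

{"api": "move_arm", "payload": {
  "xyz": [
    [0,0,0],
    [0,0,0],
    [0,0,0],
    [0,0,0],
    [0.4,-0.1,-0.1],
    [0.8,-0.25,-0.2],
    [1.2,-0.35,-0.2],
    [1.2,-0.35,-0.2],
    [1.2,-0.35,-0.2]
  ],
  "dr": [
    [0,0,0],
    [0,0,0],
    [0,0,0],
    [0,0,0],
    [0,0,0],
    [0,0,0],
    [0,0,0],
    [0,0,0],
    [0,0,0]
  ],
  "claw": 0.4
}}

```text
t: 4.6
tool_pos: [525.6, 132.6, 5.3]
tool_rot: [-2.503, -1.899, 0.0]
contact_force: [-0.0, -0.3, 0.9]
finger_gap: 66.3
```

{"api": "move_arm", "payload": {
  "xyz": [
    [0,0,0],
    [0,0,0],
    [0,0,0],
    [0,0,0],
    [0,0,0],
    [0,0,0],
    [0,0,0],
    [0,0,0]
  ],
  "dr": [
    [0,0,0],
    [0,0,0],
    [0,0,0],
    [0,0,0],
    [0,0,0],
    [0,0,0],
    [0,0,0],
    [0,0,0]
  ],
  "claw": -0.3,
  "squeeze": 40
}}

```text
t: 5.4
tool_pos: [525.5, 132.7, 5.4]
tool_rot: [-2.503, -1.899, 0.0]
contact_force: [-1.1, 0.5, 1.7]
finger_gap: 39.6
```

{"api": "move_arm", "payload": {
  "xyz": [
    [0,0,0.5],
    [0,0,1.5],
    [0,0,4],
    [0,0,7],
    [0,0,10],
    [0,0,13],
    [0,0,16],
    [0,0,19],
    [0,0,21.5],
    [0,0,23],
    [0,0,23],
    [0,0,23]
  ],
  "dr": [
    [0,0,0],
    [0,0,0],
    [0,0,0],
    [0,0,0],
    [0,0,0],
    [0,0,0],
    [0,0,0],
    [0,0,0],
    [0,0,0],
    [0,0,0],
    [0,0,0],
    [0,0,0]
  ]
}}

```text
t: 6.6
tool_pos: [525.2, 132.6, 235.1]
tool_rot: [-2.503, -1.899, 0.0]
contact_force: [0.9, 0.2, -3.6]
finger_gap: 40.1
```

```bash
python3 - <<'E'
from h import *
f=save('wrist','w3.png'); o=observe(); print(o['t'],o['tool_pos'],o['contact_force'])
E
```

```text
6.65 [525.09312745 132.57447368 234.54299633] [-0.82096532 -0.21918725 -2.97067816]
```

View pics/w3.png

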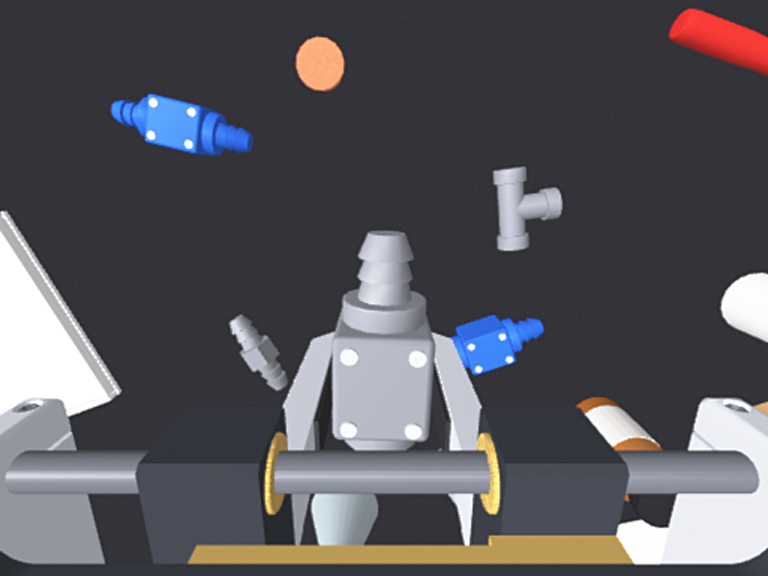

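Held squarely by the block, 23 cm up. Now the shakes: 80 mm strokes along the valve's axis (-0.963, 0.269).

{"api": "move_arm", "payload": {
  "xyz": [
    [-1.9,0.55,0],
    [-5.8,1.6,0],
    [-7.7,2.15,0],
    [-7.7,2.15,0],
    [-5.8,1.6,0],
    [-1.9,0.55,0],
    [0,0,0],
    [0,0,0]
  ],
  "dr": [
    [0,0,0],
    [0,0,0],
    [0,0,0],
    [0,0,0],
    [0,0,0],
    [0,0,0],
    [0,0,0],
    [0,0,0]
  ]
}}

```text
t: 7.45
tool_pos: [527.2, 131.5, 233.7]
tool_rot: [-2.504, -1.896, 0.003]
contact_force: [-0.5, 1.0, -2.6]
finger_gap: 40.2
```

{"api": "move_arm", "payload": {
  "xyz": [
    [-1.9,0.55,0],
    [-5.8,1.6,0],
    [-7.7,2.15,0],
    [-7.7,2.15,0]
  ],
  "dr": [
    [0,0,0],
    [0,0,0],
    [0,0,0],
    [0,0,0]
  ]
}}

```text
t: 7.85
tool_pos: [446.6, 154.7, 235.2]
tool_rot: [-2.501, -1.9, 0.001]
contact_force: [0.6, 0.7, -2.4]
finger_gap: 39.9
```

{"api": "move_arm", "payload": {
  "xyz": [
    [1.9,-0.55,0],
    [5.8,-1.6,0],
    [7.7,-2.15,0],
    [7.7,-2.15,0]
  ],
  "dr": [
    [0,0,0],
    [0,0,0],
    [0,0,0],
    [0,0,0]
  ]
}}

```text
t: 8.25
tool_pos: [527.3, 131.6, 234.1]
tool_rot: [-2.504, -1.897, 0.002]
contact_force: [0.3, -0.5, -2.7]
finger_gap: 40.1
```

Two done with full strokes; two more to go.

{"api": "move_arm", "payload": {
  "xyz": [
    [-1.9,0.55,0],
    [-5.8,1.6,0],
    [-7.7,2.15,0],
    [-7.7,2.15,0],
    [-5.8,1.6,0],
    [-1.9,0.55,0],
    [0,0,0],
    [0,0,0]
  ],
  "dr": [
    [0,0,0],
    [0,0,0],
    [0,0,0],
    [0,0,0],
    [0,0,0],
    [0,0,0],
    [0,0,0],
    [0,0,0]
  ]
}}

```text
t: 9.05
tool_pos: [527.3, 131.6, 234.3]
tool_rot: [-2.504, -1.897, 0.002]
contact_force: [-0.3, -0.0, -2.7]
finger_gap: 40.1
```

{"api": "move_arm", "payload": {
  "xyz": [
    [-1.9,0.55,0],
    [-5.8,1.6,0],
    [-7.7,2.15,0],
    [-7.7,2.15,0],
    [-5.8,1.6,0],
    [-1.9,0.55,0],
    [0,0,0],
    [0,0,0],
    [0,0,0],
    [0,0,0]
  ],
  "dr": [
    [0,0,0],
    [0,0,0],
    [0,0,0],
    [0,0,0],
    [0,0,0],
    [0,0,0],
    [0,0,0],
    [0,0,0],
    [0,0,0],
    [0,0,0]
  ]
}}

```text
t: 10.05
tool_pos: [525.1, 132.8, 235.4]
tool_rot: [-2.502, -1.899, 0.0]
contact_force: [-0.2, 0.6, -2.9]
finger_gap: 39.9
```

```bash
python3 - <<'E'
from h import *
f=save('wrist','w4.png'); o=observe(); print(o['t'],o['tool_pos'],o['contact_force'],o['q'])
E
```

```text
10.1 [525.09071669 132.89355634 235.55378252] [ 0.373625   -0.55933961 -2.24842163] [ 1.80237365e-01  2.59281954e-01  1.50233379e+00  4.30807365e-05
  1.37987223e+00 -1.11828881e+00]
```

View pics/w4.png

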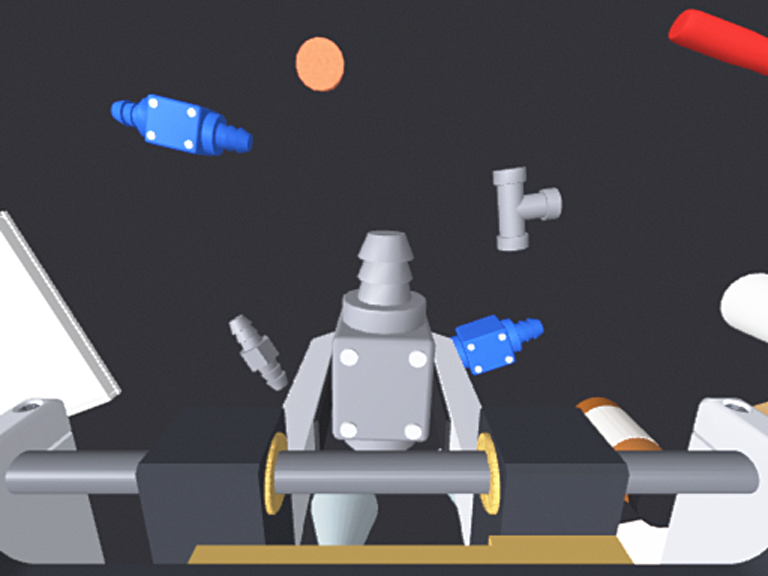

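No slip and the coupling is undisturbed. Now I'll carry it level to above the tray: shift (-29,-423) mm, yaw +21.3°.

{"api": "move_arm", "payload": {
  "xyz": [
    [0,-0.5,0],
    [-0.1,-2,0],
    [-0.3,-5,0],
    [-0.6,-8,0],
    [-0.8,-11,0],
    [-1,-14,0],
    [-1.2,-17,0],
    [-1.4,-20,0],
    [-1.6,-23,0],
    [-1.8,-26,0],
    [-2,-29,0],
    [-2.2,-32,0]
  ],
  "dr": [
    [0,0,0],
    [0,0,0.5],
    [0,0,2],
    [0,0,4],
    [0,0,6],
    [0,0,8],
    [0,0,10],
    [0,0,12],
    [0,0,14],
    [0,0,16],
    [0,0,18],
    [0,0,20]
  ]
}}

```text
t: 11.3
tool_pos: [503.0, -188.5, 235.8]
tool_rot: [2.133, 2.306, 0.0]
contact_force: [-0.0, 0.4, -3.1]
finger_gap: 40.0
```

{"api": "move_arm", "payload": {
  "xyz": [
    [-0.2,-3,0],
    [-0.4,-6,0],
    [-0.6,-8.5,0],
    [-0.7,-9.8,0],
    [-0.7,-10.3,0],
    [-0.7,-10.3,0],
    [-0.7,-10.3,0]
  ],
  "dr": [
    [0,0,0.8],
    [0,0,1.3],
    [0,0,1.3],
    [0,0,1.3],
    [0,0,1.3],
    [0,0,1.3],
    [0,0,1.3]
  ]
}}

```text
t: 12.0
tool_pos: [496.7, -289.4, 235.5]
tool_rot: [-2.108, -2.329, -0.0]
contact_force: [0.4, 0.4, -3.1]
finger_gap: 39.8
```

```bash
python3 - <<'E'
from h import *
f=save('scene','s5.png');f=save('wrist','w5.png'); o=observe(); print(o['t'],o['tool_pos'],o['contact_force'],R.from_rotvec(o['tool_rot']).as_matrix().round(3).tolist())
E
```

```text
12.1 [ 496.77598068 -289.43709758  235.61109775] [ 0.08158412  0.25273709 -2.14865167] [[-0.1, 0.995, 0.0], [0.995, 0.1, -0.0], [-0.0, 0.0, -1.0]]
```

View pics/w5.png

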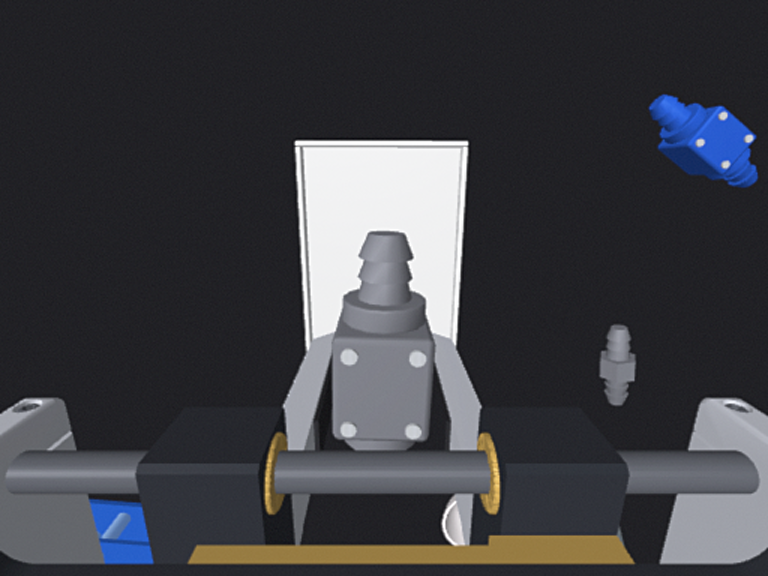

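Aligned and centred: tray edges at 300 and 467 px, valve at 384 px. I'll lower it, slowing near the floor.

{"api": "move_arm", "payload": {
  "xyz": [
    [0,0,-1],
    [0,0,-4],
    [0,0,-7],
    [0,0,-10],
    [0,0,-13],
    [0,0,-16],
    [0,0,-18.5],
    [0,0,-20],
    [0,0,-20.8],
    [0,0,-21.3],
    [0,0,-21.6],
    [0,0,-21.9]
  ],
  "dr": [
    [0,0,0],
    [0,0,0],
    [0,0,0],
    [0,0,0],
    [0,0,0],
    [0,0,0],
    [0,0,0],
    [0,0,0],
    [0,0,0],
    [0,0,0],
    [0,0,0],
    [0,0,0]
  ]
}}

```text
t: 13.3
tool_pos: [497.0, -290.6, 17.1]
tool_rot: [2.108, 2.328, 0.0]
contact_force: [0.7, 0.0, -2.3]
finger_gap: 39.6
```

{"api": "move_arm", "payload": {
  "xyz": [
    [0,0,-0.1],
    [0,0,-0.2],
    [0,0,-0.3],
    [0,0,-0.4],
    [0,0,-0.5],
    [0,0,-0.5],
    [0,0,-0.5]
  ],
  "dr": [
    [0,0,0],
    [0,0,0],
    [0,0,0],
    [0,0,0],
    [0,0,0],
    [0,0,0],
    [0,0,0]
  ]
}}

```text
t: 14.0
tool_pos: [496.5, -290.3, 11.4]
tool_rot: [-2.109, -2.329, 0.0]
contact_force: [-0.2, 0.1, -3.8]
finger_gap: 39.8
```

Not in contact yet; creeping down.

{"api": "move_arm", "payload": {
  "xyz": [
    [0,0,-0.05],
    [0,0,-0.1],
    [0,0,-0.1],
    [0,0,-0.1]
  ],
  "dr": [
    [0,0,0],
    [0,0,0],
    [0,0,0],
    [0,0,0]
  ]
}}

```text
t: 14.4
tool_pos: [496.5, -290.3, 10.5]
tool_rot: [2.109, 2.329, 0.0]
contact_force: [0.9, -0.0, -1.7]
finger_gap: 39.9
```

{"api": "move_arm", "payload": {
  "xyz": [
    [0,0,-0.03],
    [0,0,-0.05],
    [0,0,-0.05],
    [0,0,-0.05]
  ],
  "dr": [
    [0,0,0],
    [0,0,0],
    [0,0,0],
    [0,0,0]
  ]
}}

```text
t: 14.8
tool_pos: [496.6, -290.4, 10.5]
tool_rot: [2.109, 2.329, 0.0]
contact_force: [-2.2, 2.6, 5.7]
finger_gap: 39.8
```

It rests on the floor: force +5.7 N up, and z has stopped falling. I'll release and retreat.

{"api": "move_arm", "payload": {
  "xyz": [
    [0,0,0],
    [0,0,0],
    [0,0,0],
    [0,0,0],
    [0,0,0],
    [0,0,0]
  ],
  "dr": [
    [0,0,0],
    [0,0,0],
    [0,0,0],
    [0,0,0],
    [0,0,0],
    [0,0,0]
  ],
  "claw": 0.5
}}

```text
t: 15.4
tool_pos: [496.5, -290.3, 9.9]
tool_rot: [-2.109, -2.329, 0.0]
contact_force: [0.7, 0.6, 0.0]
finger_gap: 70.4
```

{"api": "move_arm", "payload": {
  "xyz": [
    [0,0,0.5],
    [0,0,2],
    [0,0,5],
    [0,0,8],
    [0,0,12],
    [0,0,16],
    [0,0,19],
    [-1,3,20],
    [-2,7,20],
    [-3,11,20],
    [-4,15,20],
    [-4,15,20]
  ],
  "dr": [
    [0,0,0],
    [0,0,0],
    [0,0,0],
    [0,0,0],
    [0,0,0],
    [0,0,0],
    [0,0,0],
    [0,0,0],
    [0,0,0],
    [0,0,0],
    [0,0,0],
    [0,0,0]
  ]
}}

```text
t: 16.6
tool_pos: [455.7, -137.2, 211.6]
tool_rot: [2.104, 2.331, 0.002]
contact_force: [0.2, -1.0, 1.6]
finger_gap: 70.7
```

```bash
python3 - <<'E'
from h import *
f=save('scene','s6.png');f=save('top','t6.png'); o=observe(); print(o['t'],o['tool_pos'],o['contact_force'])
E
```

```text
16.7 [ 456.71312263 -140.05086556  211.34877148] [-0.33155356 -0.3473771   0.15877321]
```

View pics/s6.png

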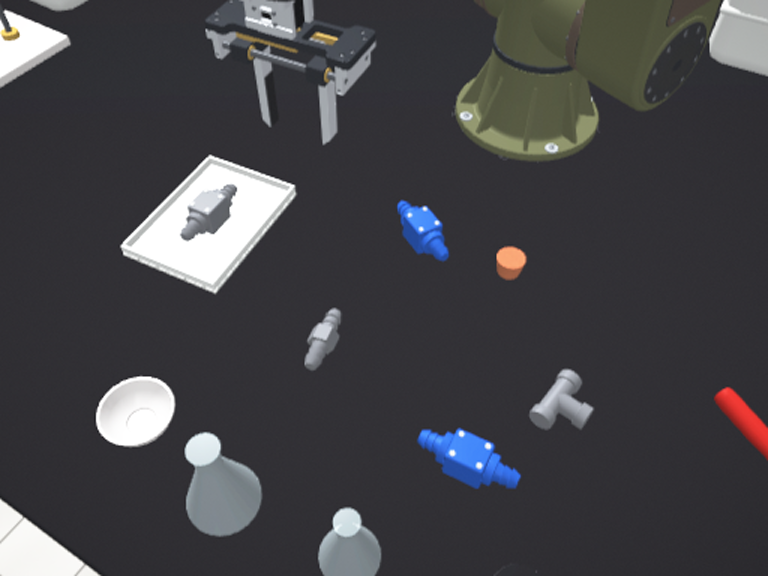

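View pics/t6.png

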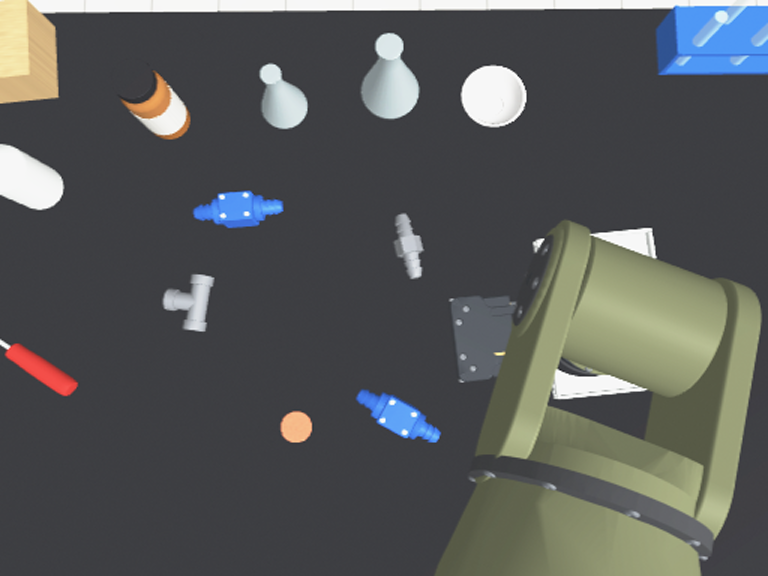

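The scene view shows the valve flat, lengthwise and centred in the tray (209,210). The coupling at (323,339) is where it was at the start. Handing in.

```bash
python3 - <<'E'
from h import *
print(hand_in())
E
```

```text
the job is handed in; nothing more can be done
None
```

The grey check valve was shaken four times there and back and now lies in the middle of the white tray. I handed the job in at about 17 s; no verdict is reported.

- **Grip:** The first approach stopped about 15 mm short because I asked for steps over the 50 mm row limit. That first grip pushed the valve about 8 mm sideways on the bench and held it off-centre. I opened, shifted 12 mm and gripped it again at the block's middle.
- **Shake:** About 23 cm above the bench, level, with 80 mm strokes of 0.3 s along its length. The valve did not slip in the grip. I had no reading of the ball itself, so its knocking at both ends rests on the strokes matching the size and time given in the task.
- **Placing:** I lowered it until contact showed on the force reading (+5.7 N) and then released it. The final scene picture shows it flat, lengthwise and centred, with the gripper clear.
- **Coupling:** Both final pictures show it at the same place as at the start.
- **Not seen:** The arm hid the tray in the final top picture, so the final placement was checked in the scene picture only.

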